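# Clamp the loaded tube block

## Task

Two green tube blocks with hinged clamp levers stand open on the lab bench; one holds four yellow-capped tubes, the other is empty. Swing the lever of the block with the tubes fully shut, so that it lies level over the caps, and let go of it. Leave the empty block's lever as it is and leave the amber reagent bottle standing where it is.

Things in the scene. Friction and masses are not known exactly. Their poses are not given: they have to be found in the camera images.
- loaded_block: Green block with four yellow-capped tubes, fixed to the bench, turned up to 0.5 rad. Foot 160 x 84 mm (x, y), green body 126 x 60 mm, top 45 mm up, cap tops 57 mm up. Origin: centre of the underside, z up. Lever hinge axis: parallel to the block's y through x = +52, y = 0, z = 62 mm, between cheeks reaching 73 mm up. Shut, the lever points from the hinge to the block's -x.
- loaded_clamp (a joint): Its lever, rad: 0 shut (level, rigid stop), 1.57 upright, over 1.57 leaning to the block's +x, limit 1.95; starts 1.25 to 1.8. Stiff hinge, stays where left, about 1 N at the tab moves it; no latch. Arm 18 mm wide, 8 thick, centred on the hinge axis; at its end an orange tab 36 long, 34 wide, 12 thick, its centre 114 mm and its end 132 mm from the axis.
- empty_tab (a point): Centre of the orange tab (36 x 34 x 12 mm) of the lever on the empty green block, a twin of the loaded one without tubes, also fixed and standing open.
- reagent_bottle: Loose amber bottle with a blue cap, 50 mm in diameter, 100 mm tall, standing between the blocks. Origin: centre of its underside, z up.

How it is judged:
By the outcome, as a careful person would: the job done as asked, in the order asked, and still so for the second after the job is handed in, with the robot touching nothing.
It also fails if it takes over 29 s, if anything falls off the work surface, if the arm or the gripper's body presses on something with over 40 N, if the wrist force passes 120 N, or if a joint passes its speed limit or range.

## Robot

A 6-joint arm with a two-finger parallel gripper is mounted at the origin on the work surface. World frame = base frame: x ahead of the robot, y to its left, z up, the work surface at z = 0. Lengths are in m, angles in rad, forces in N, time in s.
With the tool pointing down it reaches from about 0.35 to 0.85 m from the base axis. Payload 8.1 kg.
Tool frame: the origin (TCP) lies midway between the tips of the shut fingers; the grasp point (between the pads) lies 19 mm behind it; z points along the fingers, y is the direction in which the jaws open and shut (so a half turn about z gives the same grasp; the last joint's range is limited). The gripper opens to 93 mm and grips with 3 to 60 N. Pads are 15 mm wide; open, the fingers measure 128 mm over their backs; the gripper's body (75 mm by 188 mm) begins 65 mm behind the grasp point.
Start: joints at [1.179, 0.13, 1.488, -0, 1.523, -0.085], TCP at [0.181, 0.572, 0.219] pointing down, gripper open.
Joint ranges: [-2.96, 2.96], [-0.89, 2.26], [0.02, 2.5], [-1.34, 4.48], [0, 2.73], [-2.66, 2.66]. Speed limits (rad/s): [2.39, 2.39, 2.79, 3.14, 3.14, 3.14].

## Interface

Orientations are given as a rotation vector (axis times angle).
In Python, from plant import robot gives the robot as it stands. The module is installed in compiled form; this text tells all that it offers.
- The arm moves only by the shell command python3 -m pendant 'ROWS' [FORCE]. ROWS is JSON, a list of rows, each an object with "translation": the shift along the tool's x, y, z in mm, a list of three; "twist": the turn, a rotation vector about the tool's x, y, z in rad, a list of three; "grip": the opening, from -1 (shut) to 1 (fully open). A call has exactly 10 rows; each row shifts and turns the pose as measured when the row begins, along the tool's axes as they then stand; what a row does not reach is not made up. A row lasts 1/10 s, in which the tool goes at most 50 mm and 8.59 degrees, less where a joint would pass 70% of its speed; a pose out of reach is approached as far as the arm can. A call is refused whole if a number of a shift passes 50 or a number of a turn 0.15, either way. A call with a gripper value outside its range is refused whole. The fingers move at their own pace and stop on an object; FORCE is the grip in N (left out, the last holds). Time passes only in rows, so rows that do not move let the fingers close, or fill a call up. It gives the time, the measured TCP pose, the force and the opening at its end, in the units of the state.
- robot.read_state(): the state, without advancing time (a new reading comes with each control period).
- robot.read_camera(name): name is "side" or "top"; returns (picture, depth): 400x640x3 uint8, red, green, blue; 400x640 float32, m along the optical axis (not along the pixel's ray), 0 where there is no reading.
- robot.camera_info(name): a dict with "vertical_fov" (degrees; the focal length in pixels is half the picture's height over the tangent of half this angle, whatever the lens; pixels are square), "cx", "cy" (the principal point, pixels), "cam_to_world" (4x4, takes a point from camera to world coordinates). Camera axes: x right, y up, looking along -z (the intrinsics and any distortion apply to the point x, -y, -z); pixel columns grow to the right and rows downward; lengths in m; the calibration is good to about 2 mm. A picture is of the moment at which its call begins. camera_info takes no time and is no camera call.
- robot.close_job(): hands the job in, once; it reports no verdict.
The state is a dict: "t": time; "q": joint angles; "dq": joint speeds; "joint_torque": joint torques, N m; "tool_pos": TCP position; "orientation": TCP orientation; "force": force on the tool from outside, world axes, zero at the start; "wrist_torque": the same for the moment, N m; "opening": finger opening in m.
Only numpy, scipy, OpenCV 4.12 (cv2) and the standard library are available. Lean on these libraries where they do the work, as an engineer would, in place of code of your own. Each camera call takes 0.05 s, during which the arm holds its last target. There are 200 camera calls.

## Working session

There is one attempt and no reset: what is moved stays moved. The work goes in short steps, Python scripts to look and compute and a shell command to move; the robot and the scene stay as the last step left them, time stands still between calls to the robot, and variables do not carry over. Pictures are saved under pics/ and viewed, about 8 in all and at most 12, crops included, and the job is handed in when it is done.

```bash
mkdir -p pics; cat > h.py <<'E'
import numpy as np, cv2
from plant import robot
def snap(n,f):
    p,d=robot.read_camera(n); cv2.imwrite(f'pics/{f}.png',p[:,:,::-1]); np.save(f'pics/{f}.npy',d); return p,d
def pts(n,d):
    c=robot.camera_info(n); f=200/np.tan(np.radians(c['vertical_fov'])/2)
    v,u=np.mgrid[:400,:640]
    P=np.stack([(u-c['cx'])/f*d,-(v-c['cy'])/f*d,-d,np.ones_like(d)],-1)
    return (P@np.array(c['cam_to_world']).T)[...,:3]
E
python3 - <<'E'
from h import *
for n in('top','side'):
    snap(n,n+'0'); print(robot.camera_info(n))
print(robot.read_state())
a=[cv2.imread(f'pics/{n}0.png') for n in('top','side')]
E
```

```text
{'vertical_fov': 50.72127945465099, 'cx': 320.5922114020285, 'cy': 202.57376584367424, 'cam_to_world': array([[-0.01178071,  0.98530103, -0.17042034,  0.40891834],
       [-0.99992897, -0.01129966,  0.00379242,  0.00557514],
       [ 0.00181098,  0.17045291,  0.98536416,  0.68904565],
       [ 0.        ,  0.        ,  0.        ,  1.        ]])}
{'vertical_fov': 49.4520513336322, 'cx': 324.0210305493696, 'cy': 201.10986112355096, 'cam_to_world': array([[ 0.99675252,  0.01830908, -0.07841678,  0.4654741 ],
       [-0.07763415,  0.47711336, -0.87540606, -0.56376697],
       [ 0.02138582,  0.87865102,  0.47698536,  0.40219222],
       [ 0.        ,  0.        ,  0.        ,  1.        ]])}
{'t': 0.1, 'q': array([ 1.17856936e+00,  1.31069087e-01,  1.48910282e+00,  1.88835926e-05,
        1.52300870e+00, -8.53661284e-02]), 'dq': array([ 0.00047965,  0.00026486, -0.00195487, -0.0012433 , -0.00087596,
        0.0007945 ]), 'joint_torque': array([ 2.04826887e-03, -5.61338711e+01, -4.93097806e+01,  7.72669259e-02,
        2.89835926e-02, -5.68680412e-05]), 'tool_pos': array([0.18100739, 0.57153805, 0.21773934]), 'orientation': array([-4.80067998e-01, -3.10429675e+00,  2.41624928e-03]), 'force': array([ 0.81542866, -0.05128427, -0.20697959]), 'wrist_torque': array([ 0.03954281,  0.01893921, -0.00666742]), 'opening': 0.0932934760514716}
```

View pics/top0.png

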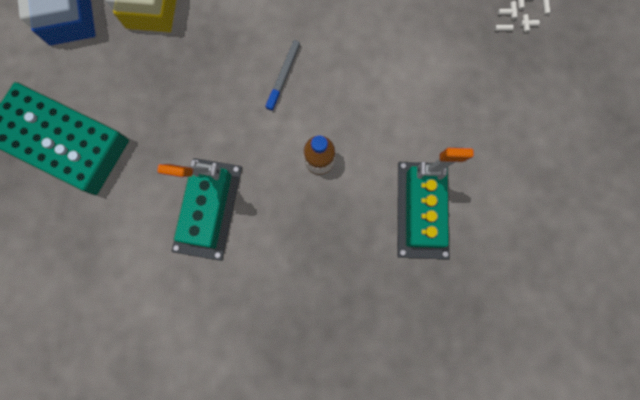

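View pics/side0.png

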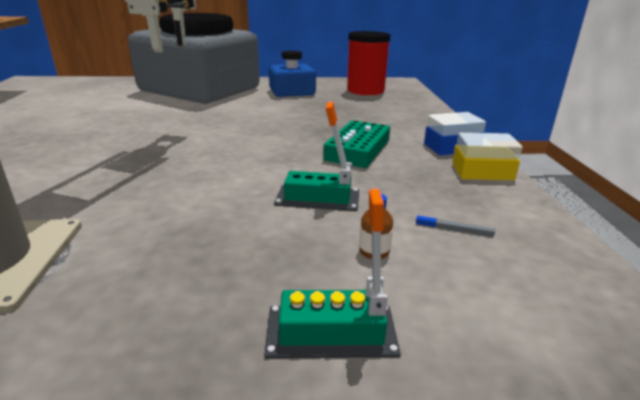

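The top view shows the loaded block at about (427,212), with its caps at (431,185) to (431,232), hinge at (433,168) and tab at (457,155). The bottle is at (319,153), and the empty block is on the left with its tab at (172,170). The side view agrees: the lever is near upright, with its tab at (376,208).

```bash
python3 - <<'E'
from h import *
for n,tb,cb in(('top',(400,640,140,175),(400,460,175,245)),('side',(360,395,180,235),(280,370,285,312))):
    p=cv2.imread(f'pics/{n}0.png'); d=np.load(f'pics/{n}0.npy'); P=pts(n,d)
    h=cv2.cvtColor(p,cv2.COLOR_BGR2HSV)
    def sel(b,lo,hi):
        m=np.zeros(d.shape,bool); m[b[2]:b[3],b[0]:b[1]]=1
        return m&(h[...,0]>=lo)&(h[...,0]<=hi)&(h[...,1]>150)&(h[...,2]>120)&(d>0)
    o=sel(tb,3,15); q=P[o]; print(n,'tab n',len(q),'med',np.median(q,0),'min',np.percentile(q,3,0),'max',np.percentile(q,97,0))
    y=sel(cb,20,35); nn,l,s,c=cv2.connectedComponentsWithStats(y.astype(np.uint8))
    for i in range(1,nn):
        if s[i,4]>15: print(' cap',c[i].round(1),P[l==i].mean(0).round(4),P[l==i][:,2].max().round(4))
    if n=='top':
        g=(h[...,0]>65)&(h[...,0]<90)&(h[...,1]>150)&(P[...,2]>.035)&(P[...,2]<.055)
        g[:,:380]=0; g=P[g]; print('green',len(g),cv2.minAreaRect((g[:,:2]*1000).astype(np.float32)),np.median(g[:,2]))
        k=(P[...,2]>.002)&(P[...,2]<.2);k[:,:380]=0;k[:,480:]=0;k[:140]=0;k[280:]=0
        k=P[k&(P[...,2]<.02)];print('foot',cv2.minAreaRect((k[:,:2]*1000).astype(np.float32)),len(k))
        print('bottle',P[145,319],'floor',P[300,320],P[300,560],P[100,560])
E
```

```text
top tab n 247 med [ 0.55509201 -0.16576715  0.19313092] min [ 0.55000507 -0.18071632  0.19007372] max [ 0.56041956 -0.15031456  0.19493155]
 cap [429.9 184.8] [ 0.5441 -0.1647  0.0566] 0.0597
 cap [430.  200.2] [ 0.52   -0.1635  0.0565] 0.06
 cap [430.  215.8] [ 0.4961 -0.1622  0.0565] 0.0597
 cap [430.1 231.4] [ 0.4724 -0.161   0.0565] 0.0595
green 2041 ((513.5916137695312, -163.78025817871094), (59.602500915527344, 124.07835388183594), 86.65354919433594) 0.044994119768046015
foot ((517.1928100585938, -178.63681030273438), (167.70301818847656, 235.39454650878906), 87.98927307128906) 2043
bottle [0.5949649  0.00462265 0.10198865] floor [0.37061134 0.00572286 0.00117499] [ 3.66019802e-01 -3.76898857e-01  3.65800368e-04] [ 0.70324784 -0.41329194  0.00084487]
side tab n 495 med [ 0.5542586  -0.18415203  0.1834288 ] min [ 0.54945801 -0.18649633  0.16064753] max [ 0.56087324 -0.15519876  0.19312043]
 cap [296.8 297.7] [ 0.4716 -0.1647  0.055 ] 0.0577
 cap [317.1 297.6] [ 0.4956 -0.1662  0.0553] 0.0577
 cap [337.2 297.6] [ 0.5195 -0.1673  0.0552] 0.0571
 cap [357.3 297.6] [ 0.5435 -0.1686  0.0552] 0.0578
```

```bash
R='x'; python3 -m pendant '[{"translation":[0,0,-40],"twist":[0,0,-0.128],"grip":-1},{"translation":[0,0,-40],"twist":[0,0,-0.128],"grip":-1},{"translation":[-25,-40,0],"twist":[0,0,0],"grip":-1},{"translation":[-25,-40,0],"twist":[0,0,0],"grip":-1},{"translation":[-25,-40,0],"twist":[0,0,0],"grip":-1},{"translation":[-25,-40,0],"twist":[0,0,0],"grip":-1},{"translation":[-25,-40,0],"twist":[0,0,0],"grip":-1},{"translation":[-25,-40,0],"twist":[0,0,0],"grip":-1},{"translation":[-25,-40,0],"twist":[0,0,0],"grip":-1},{"translation":[-25,-40,0],"twist":[0,0,0],"grip":-1}]' 20
```

```text
t: 1.1
tool_pos: [0.3698, 0.2352, 0.2961]
orientation: [-0.046, -3.137, 0.016]
force: [0.8, 0.4, 0.8]
opening: 0.0173
```

```bash
python3 -m pendant '[{"translation":[-24,-40,0],"twist":[0,0,0],"grip":-1},{"translation":[-24,-40,0],"twist":[0,0,0],"grip":-1},{"translation":[-24,-40,0],"twist":[0,0,0],"grip":-1},{"translation":[-24,-40,0],"twist":[0,0,0],"grip":-1},{"translation":[-24,-40,0],"twist":[0,0,0],"grip":-1},{"translation":[-24,-40,0],"twist":[0,0,0],"grip":-1},{"translation":[-24,-40,0],"twist":[0,0,0],"grip":-1},{"translation":[-24,-40,0],"twist":[0,0,0],"grip":-1},{"translation":[-24,-40,0],"twist":[0,0,0],"grip":-1},{"translation":[-24,-35,0],"twist":[0,0,0],"grip":-1}]'
```

```text
t: 2.1
tool_pos: [0.602, -0.1867, 0.2952]
orientation: [-0.049, -3.134, 0.013]
force: [0.8, -0.2, 0.9]
opening: 0.0003
```

```bash
python3 -m pendant '[{"translation":[0,10,0],"twist":[0,0,0],"grip":-1},{"translation":[0,10,0],"twist":[0,0,0],"grip":-1},{"translation":[0,0,20],"twist":[0,0,0],"grip":-1},{"translation":[0,0,25],"twist":[0,0,0],"grip":-1},{"translation":[0,0,25],"twist":[0,0,0],"grip":-1},{"translation":[0,0,25],"twist":[0,0,0],"grip":-1},{"translation":[0,0,20],"twist":[0,0,0],"grip":-1},{"translation":[0,0,10],"twist":[0,0,0],"grip":-1},{"translation":[0,0,0],"twist":[0,0,0],"grip":-1},{"translation":[0,0,0],"twist":[0,0,0],"grip":-1}]'; python3 - <<'E'
from h import *
snap('side','side1')
p=cv2.imread('pics/side1.png'); cv2.imwrite('pics/s1c.png',cv2.resize(p[90:370,240:460],None,fx=2,fy=2))
E
```

```text
t: 3.1
tool_pos: [0.6001, -0.1616, 0.164]
orientation: [-0.045, -3.131, 0.011]
force: [-0.1, -0.5, 0.7]
opening: 0.0005
```

View pics/s1c.png

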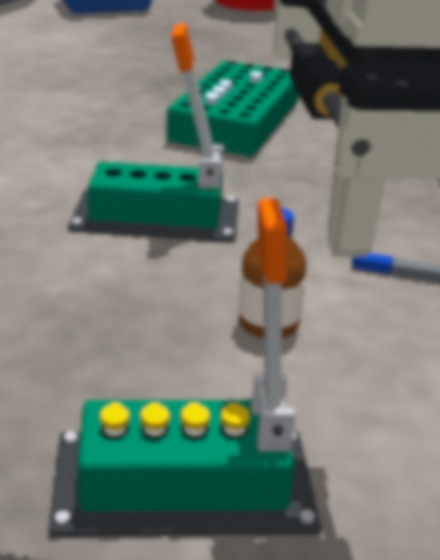

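```bash
python3 -m pendant '[{"translation":[12,-3,0],"twist":[0,0,0],"grip":-1},{"translation":[12,0,0],"twist":[0,0,0],"grip":-1},{"translation":[12,0,0],"twist":[0,0,0],"grip":-1},{"translation":[12,0,0],"twist":[0,0,0],"grip":-1},{"translation":[12,0,0],"twist":[0,0,0],"grip":-1},{"translation":[10,0,4],"twist":[0,0,0],"grip":-1},{"translation":[10,0,4],"twist":[0,0,0],"grip":-1},{"translation":[10,0,5],"twist":[0,0,0],"grip":-1},{"translation":[0,0,0],"twist":[0,0,0],"grip":-1},{"translation":[0,0,0],"twist":[0,0,0],"grip":-1}]'; python3 - <<'E'
from h import *
snap('side','side2')
p=cv2.imread('pics/side2.png'); cv2.imwrite('pics/s2c.png',cv2.resize(p[150:370,240:460],None,fx=2,fy=2))
E
```

```text
t: 4.15
tool_pos: [0.5157, -0.1644, 0.1669]
orientation: [0.044, 3.127, -0.024]
force: [-0.8, 0.4, 0.1]
opening: 0.0002
```

View pics/s2c.png

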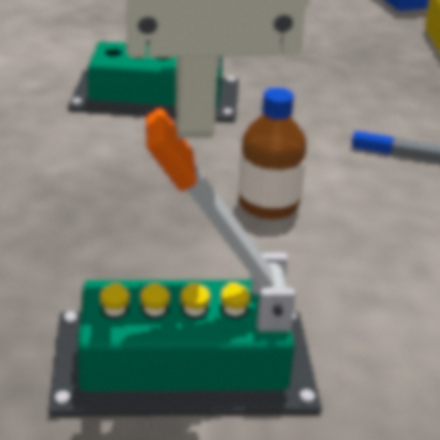

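```bash
python3 -m pendant '[{"translation":[7,0,10],"twist":[0,0,0],"grip":-1},{"translation":[7,0,10],"twist":[0,0,0],"grip":-1},{"translation":[7,0,10],"twist":[0,0,0],"grip":-1},{"translation":[7,0,10],"twist":[0,0,0],"grip":-1},{"translation":[6,0,10],"twist":[0,0,0],"grip":-1},{"translation":[6,0,10],"twist":[0,0,0],"grip":-1},{"translation":[6,0,10],"twist":[0,0,0],"grip":-1},{"translation":[5,0,10],"twist":[0,0,0],"grip":-1},{"translation":[4,0,5],"twist":[0,0,0],"grip":-1},{"translation":[0,0,0],"twist":[0,0,0],"grip":-1}]'; python3 - <<'E'
from h import *
snap('side','side3')
p=cv2.imread('pics/side3.png'); cv2.imwrite('pics/s3c.png',cv2.resize(p[150:370,240:460],None,fx=2,fy=2))
E
```

```text
t: 5.2
tool_pos: [0.4569, -0.1636, 0.0722]
orientation: [0.043, 3.128, -0.022]
force: [0.1, -0.6, 0.3]
opening: 0.0006
```

View pics/s3c.png

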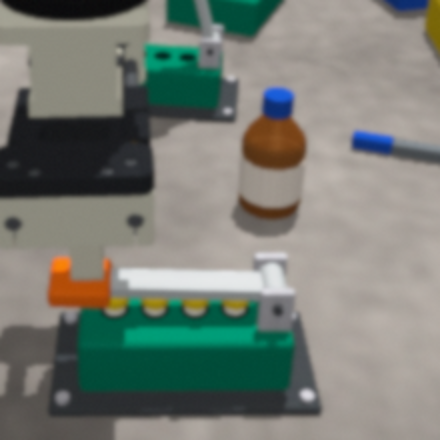

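The lever is almost level, with the fingertip on the tab. I'll press in 2 mm steps until it meets the stop.

```bash
python3 -m pendant '[{"translation":[1,0,2],"twist":[0,0,0],"grip":-1},{"translation":[0,0,2],"twist":[0,0,0],"grip":-1},{"translation":[0,0,2],"twist":[0,0,0],"grip":-1},{"translation":[0,0,1],"twist":[0,0,0],"grip":-1},{"translation":[0,0,1],"twist":[0,0,0],"grip":-1},{"translation":[0,0,1],"twist":[0,0,0],"grip":-1},{"translation":[0,0,1],"twist":[0,0,0],"grip":-1},{"translation":[0,0,1],"twist":[0,0,0],"grip":-1},{"translation":[0,0,1],"twist":[0,0,0],"grip":-1},{"translation":[0,0,1],"twist":[0,0,0],"grip":-1}]'
```

```text
t: 6.25
tool_pos: [0.4576, -0.1644, 0.068]
orientation: [0.041, 3.129, -0.024]
force: [-6.0, 2.6, 10.7]
opening: 0.0004
```

10.7 N at z = 0.068, which is the expected stop height. I'll retreat straight up.

```bash
python3 -m pendant '[{"translation":[0,0,2],"twist":[0,0,0],"grip":-1},{"translation":[0,0,2],"twist":[0,0,0],"grip":-1},{"translation":[0,0,-5],"twist":[0,0,0],"grip":-1},{"translation":[0,0,-15],"twist":[0,0,0],"grip":-1},{"translation":[0,0,-30],"twist":[0,0,0],"grip":-1},{"translation":[0,0,-40],"twist":[0,0,0],"grip":-1},{"translation":[0,0,-40],"twist":[0,0,0],"grip":-1},{"translation":[0,0,-30],"twist":[0,0,0],"grip":-1},{"translation":[0,0,-10],"twist":[0,0,0],"grip":-1},{"translation":[0,0,0],"twist":[0,0,0],"grip":-1}]'; python3 - <<'E'
from h import *
p,d=snap('side','side4'); P=pts('side',d)
b=cv2.imread('pics/side4.png'); h=cv2.cvtColor(b,cv2.COLOR_BGR2HSV)
o=(h[...,0]>=3)&(h[...,0]<=15)&(h[...,1]>150)&(h[...,2]>120)&(P[...,2]>.04)&(P[...,1]<-.1)
q=P[o]; print('tab',len(q),np.percentile(q,[3,50,97],0).round(4))
c=robot.camera_info
up=q[q[:,2]>.064]; print('top z near/far x',[(round(a,3),np.median(up[abs(up[:,0]-a)<.004][:,2]).round(4)) for a in (.44,.45,.46)])
m=(abs(P[...,1]+.163)<.006)&(P[...,2]>.062)&(P[...,2]<.08)
for a in(.48,.5,.52,.54): print('arm',a,np.median(P[m&(abs(P[...,0]-a)<.004)][:,2]).round(4))
cv2.imwrite('pics/s4c.png',b)
E
```

```text
t: 7.25
tool_pos: [0.4564, -0.1615, 0.2443]
orientation: [0.039, 3.13, -0.024]
force: [-0.8, -0.8, -0.2]
opening: 0.0004
tab 689 [[ 0.4355 -0.1812  0.0598]
 [ 0.4519 -0.1705  0.0668]
 [ 0.4674 -0.1502  0.0681]]
top z near/far x [(0.44, np.float64(0.0669)), (0.45, np.float64(0.067)), (0.46, np.float64(0.067))]
arm 0.48 0.0651
arm 0.5 0.065
arm 0.52 0.0649
arm 0.54 0.0649
```

View pics/s4c.png

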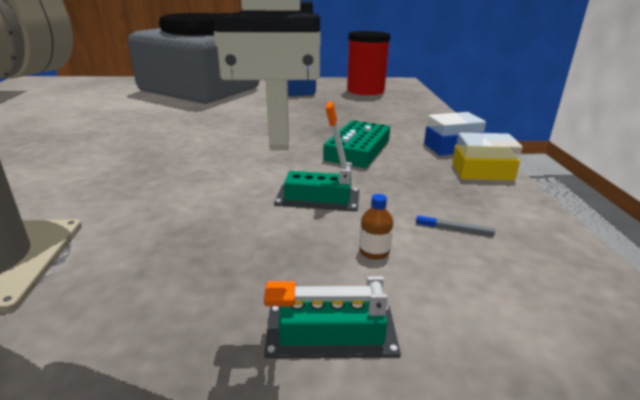

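The lever lies level over the caps, with its tab at (280,293). The bottle at (376,228) and the empty block's lever (tab at 331,113) are where they were, and the gripper is clear.

```bash
python3 -c "from plant import robot; print(robot.close_job())"
```

```text
the job is handed in; nothing more can be done
None
```

The loaded block's lever is fully shut and released, and I handed the job in at about 7.3 s, well under the 29 s limit. I pushed it down with the closed fingertips along its arc until it met the stop. The last force reading there was about 11 N upward with the fingertip at z = 68 mm. I then pressed up to 4 mm further and lifted clear; the force during that was not read.

- **Lever level:** after release, the depth readings are flat along its length. The tab top is at 67 mm and the arm top at 65 mm, each about 1 mm below the nominal 68 and 66 mm, which is within the camera calibration.
- **Other objects:** the final picture shows the bottle and the empty block's lever where they were at the start. I checked this by eye, not by measurement.
- **Robot:** the fingertips ended about 175 mm above the tab, touching nothing.

No check failed or disagreed.

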